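# Put the polish tin away and click the shoe-care case shut

### The job

On the closet dresser, put the small flat polish tin into its square well in the open shoe-care case, standing flat on the floor of the well. Then swing the spring-hinged lid over and press its free edge down past the spring catch until it clicks and stays shut by itself. Press gently, with no more than 22 N on the case at any time, and leave the other things where they are.

Things in the scene. Friction and masses are not known exactly. Their poses are not given: they have to be found in the camera images.
- tin: the small flat polish tin, bare metal, 52 mm in diameter, 26 mm high, about 90 g, loose on the dresser top (z = 0). Origin: centre of its underside, z up. (The other loose metal tin, 66 mm in diameter and 48 mm high, is a bystander; the two may have swapped places.)
- tall_tin: bystander: the bigger metal tin, 66 mm in diameter, 48 mm high; origin at the centre of its underside
- case: grey plastic shoe-care case fixed to the dresser: open-topped box 150 mm (its x) by 210 (its y), 50 high, walls and floor 5 mm. Origin: centre of its underside. -x side = front; the lid is hinged along the +x side. Inside, the tin's well at -y and a small loose brush at +y. Fingers must never push on the case with its lid and catch with more than 22 N.
- well (a point): the middle of the well's floor, 5 mm above the dresser, at x = -22, y = -30 mm in the case's frame; axes as the case's. The well is 60 mm square inside, with walls 3 mm thick and 10 mm high over the well's floor. When the tin is in place its origin lies here (within 8 mm sideways).
- case_brush: bystander: the small shoe brush, 110 x 42 x 30 mm, loose on the floor of the case; origin at the centre of its underside
- lid (a joint): lid angle, rad: 0 = level on the case's rim, grows as it opens; starts standing open at 1.6 to 1.9. A hinge spring (0.22 Nm/rad, at rest at 1.75, a little friction) pushes it open again whenever it is let go unlatched. Latched by the catch it rests at 0.00 to 0.09.
- catch_front (a point): middle of the case's front wall, behind the spring catch, at x = -75, z = 46 mm in the case's frame. The steel catch stands off it by up to 25 mm, 43 to 55 mm high; its height differs by up to 6 mm either way from case to case (unmeasured): the edge meets it about 5 mm above the click; resistance rises from 2 N to 9 to 17 N, drops at the click, then rises steeply at a hard stop 2 to 3 mm lower.
- lid_hinge (a point): middle of the lid's hinge axis, at x = 79, z = 50 mm in the case's frame; the axis runs along the case's y. Its frame turns with the lid and equals the case's with the lid at 0; at angle q the direction from hinge to free edge is (-cos q, 0, sin q) in the case's frame.
- lid_edge (a point): middle of the lid's free edge on its outer (upper) face, at (-154, 0, 7) mm in the lid's frame: the place to push and press. Axes as lid_hinge's, z = outward. The lid is a plate 164 mm long from the hinge, 218 wide, outer face 7 mm off the hinge plane, 12 mm skirt below; a 36 mm wide tongue with a nub stands 9 mm beyond the plate in the middle of the free edge.
- big_brush: bystander: wooden shoe brush, 170 x 55 x 50 mm; origin at the centre of its underside
- scent: bystander: glass bottle, 44 mm in diameter, 100 mm high; origin at the centre of its underside
- dish: bystander: white bowl, 100 mm wide, 22 mm high; origin at the centre of its underside
- shoe_horn: bystander: flat steel shoe horn, about 185 mm long; origin on its underside
- clog_a: bystander: wooden clog with black upper, 250 mm long; origin at the centre of its underside
- clog_b: bystander: the other clog of the pair
Things that resemble listed ones, but are neither listed nor needed, are in the scene too. What is shaped like the tin but orange is not meant.

How it is judged:
On the way:
1. the small tin stands flat in its well, the lid still open (x of tin in the frame of well between -0.008 and 0.008 m and y of tin in the frame of well between -0.008 and 0.008 m and z of tin in the frame of well between -0.004 and 0.004 m and angle between tin's own z axis and vertical below 0.12 rad and value of joint lid above 0.6 rad), for 0.2 s.
At the end, for the whole second after the job is handed in: the tin stands flat in its well (within 8 mm sideways and 4 mm in height of the well's floor centre, tilted under 0.12 rad), and the lid stays latched by itself at under 0.11 rad with the robot off it (x of tin in the frame of well between -0.008 and 0.008 m and y of tin in the frame of well between -0.008 and 0.008 m and z of tin in the frame of well between -0.004 and 0.004 m and angle between tin's own z axis and vertical below 0.12 rad and value of joint lid below 0.11 rad and linear speed of tin below 0.02 m/s); the robot touches nothing.
It fails at once if the fingers push the case, its lid or catch with more than 22 N (contact force between the fingers and case above 22 N).
It fails at once if the rest of the arm leans on the case with more than 22 N (contact force between the arm and case above 22 N).
It fails at once if a bystander is moved more than 40 mm (the brush in the case: 30 mm) (distance of any of tall_tin, big_brush, scent, dish, shoe_horn, clog_a, clog_b from where it was at the start of the episode above 0.04 m or distance of case_brush from where it was at the start of the episode above 0.03 m).
It also fails if it takes over 72 s, if anything falls off the work surface, if the arm or the gripper's body presses on something with over 40 N, if the wrist force passes 120 N, or if a joint passes its speed limit or range.

### The arm

A 6-joint arm with a two-finger parallel gripper is mounted at the origin on the work surface. World frame = base frame: x ahead of the robot, y to its left, z up, the work surface at z = 0. Lengths are in m, angles in rad, forces in N, time in s.
With the tool pointing down it reaches from about 0.3 to 0.875 m from the base axis. Payload 6.4 kg.
Tool frame: the origin (TCP) lies at the very end of the fingers, on their centre line; the grasp point (between the pads) lies 19 mm behind it; z points along the fingers, y is the line along which they close (so a half turn about z gives the same grasp; the last joint's range is limited). The gripper opens to 85 mm and grips with 20 to 120 N. Pads are 22 mm wide; open, the fingers measure 114 mm over their backs; the gripper's body (76 mm by 85 mm) begins 54 mm behind the grasp point. The pads swing forward as they close: fully open they stand 13 mm farther back than shut.
Start: joints at [0.931, 0.181, 1.607, -0, 1.354, -0.206], TCP at [0.242, 0.522, 0.231] pointing down, gripper open.
Joint ranges: [-2.99, 2.99], [-0.89, 2.07], [0.3, 2.58], [-1.14, 4.28], [0, 2.63], [-3.12, 3.12]. Speed limits (rad/s): [2.57, 2.57, 3.01, 3.14, 3.14, 3.14].

### API

Orientations are given as a unit quaternion [w, x, y, z].
In Python, from bench import ctrl gives the robot as it stands.
- The arm moves only by the tool jog_arm, never from a script. Its argument "series" is a list that holds one entry, the list of rows, each a list of 7 numbers: the shift along the tool's x, y, z in mm, then the turn, a rotation vector about the tool's x, y, z in rad, then the finger opening in mm, from 0 to 85.4. In form: [[[tx, ty, tz, rx, ry, rz, gripper], ...]]. A call has exactly 10 rows; each row shifts and turns the commanded pose from where the row before left it, along the tool's axes as they then stand; what a row does not reach is not made up. A row lasts 1/10 s, in which the tool goes at most 50 mm and 8.59 degrees, less where a joint would pass 70% of its speed; a pose out of reach is approached as far as the arm can. A call with a gripper value outside its range is refused whole. The fingers move at their own pace and stop on an object; the grip force is fixed at half the most. Time passes only in rows, so rows that do not move let the fingers close, or fill a call up. It gives the time, the measured TCP pose, the force, the opening and the grip force at its end, in the units of the state.
- ctrl.get_obs(): the state, without advancing time (a new reading comes with each control period).
- ctrl.camera(name): name is "scene" or "side" or "wrist"; returns a dict with "frame" (384x512x3 uint8, blue, green, red), "z_map" (384x512 float32, m along the optical axis (not along the pixel's ray), 0 where there is no reading), "fx", "fy", "cx", "cy" (pixels), "k1" (the pictures are not rectified: a ray, as slopes to the right and down, at radius r is drawn at 1 + k1 r^2 times it, then the intrinsics apply), "xyz" and "rotation" of the camera in the world. Camera axes: x right, y down, z forward; pixel columns grow to the right and rows downward; lengths in m; the calibration is good to about 2 mm. A picture is of the moment at which its call begins.
- ctrl.hand_in(): hands the job in; it is judged then, once.
The state is a dict: "time_s": time; "q": joint angles; "dq": joint speeds; "joint_efforts": joint torques, N m; "eef_pos": TCP position; "eef_rot": TCP orientation; "wrist_force": force on the tool from outside, world axes, zero at the start; "torque": the same for the moment, N m; "opening": opening from 0.0 (shut) to 1.0 (fully open); "grasp_force": force on a finger pad.
Only numpy, scipy, OpenCV 4.12 (cv2) and the standard library are available. Lean on these libraries where they do the work, as an engineer would, in place of code of your own. Each camera call takes 0.05 s, during which the arm holds its last target. There are 200 camera calls.

## Working session

There is one attempt and no reset: what is moved stays moved. The work goes in short steps, Python scripts to look and compute and a tool call to move; the robot and the scene stay as the last step left them, time stands still between calls to the robot, and variables do not carry over. Pictures are saved under pics/ and viewed, at most 10 in all, crops included, and the job is handed in when it is done.

Besides the shell and the picture viewer there is one more tool, called after "Emit:" as name(argument=value, ...), one argument or row to a line, values as JSON. jog_arm: Moves the arm, as the interface text tells. Its arguments: {"type":"object","properties":{"series":{"type":"array"}},"required":["series"]}

```bash
mkdir -p pics; cat > h.py <<'E'
import numpy as np, cv2
from bench import ctrl
def cam(n):
    c=ctrl.camera(n); np.savez(f'{n}.npz',**c); return c
def load(n): return np.load(f'{n}.npz')
def ray(c,u,v):
    K=np.array([[c['fx'],0,c['cx']],[0,c['fy'],c['cy']],[0,0,1]],float)
    p=cv2.undistortPoints(np.array([[[u,v]]],float),K,np.array([float(c['k1']),0,0,0]))[0,0]
    R=np.array(c['rotation'])
    if R.size==4:
        from scipy.spatial.transform import Rotation
        R=Rotation.from_quat(R,scalar_first=True).as_matrix()
    return np.array(c['xyz']),R@np.array([p[0],p[1],1.])
def onz(c,u,v,z):
    o,d=ray(c,u,v); return o+d*(z-o[2])/d[2]
def dep(c,u,v):
    o,d=ray(c,u,v); return o+d*float(c['z_map'][int(v),int(u)])
E
python3 - <<'E'
from h import *
a=cam('scene');b=cam('side')
for n,c in(('scene',a),('side',b)):
    print(n,c['xyz'],np.array(c['rotation']).tolist(),c['fx'],c['k1'])
    cv2.imwrite(f'pics/{n}0.png',cv2.resize(c['frame'],(800,600)))
print(ctrl.get_obs())
E
```

```text
scene [1.1619237  0.69685928 1.06122527] [-0.12215586482274707, 0.33929310962838366, 0.8740330320185605, -0.325613865473432] 359.75495952689795 -0.04336733940601152
side [ 0.33793594 -0.90854229  1.13611321] [-0.3645144152231342, 0.923171557499989, -0.1161236173992879, 0.037400828863604685] 462.1097105149076 -0.014111014005873949
{'time_s': 0.1, 'q': array([ 9.30673783e-01,  1.81506963e-01,  1.60788794e+00,  8.67314663e-06,
        1.35380753e+00, -2.06273855e-01]), 'dq': array([ 6.51387466e-04, -2.02198490e-03,  3.93406711e-04, -5.88410679e-04,
        5.84246695e-04,  8.05136753e-05]), 'joint_efforts': array([-1.43120407e-03, -4.45880806e+01, -3.52239740e+01, -3.89611023e-04,
        4.12968991e-03, -5.41846964e-05]), 'eef_pos': array([0.24137868, 0.52134123, 0.23046133]), 'eef_rot': array([-3.34411485e-04,  2.15227917e-01,  9.76563514e-01, -7.32143411e-04]), 'wrist_force': array([-0.18729036,  0.64972164, -0.23624522]), 'torque': array([-0.05821276, -0.0452964 , -0.01859454]), 'grasp_force': 0.0, 'opening': 1.0016448200178716}
```

View pics/scene0.png

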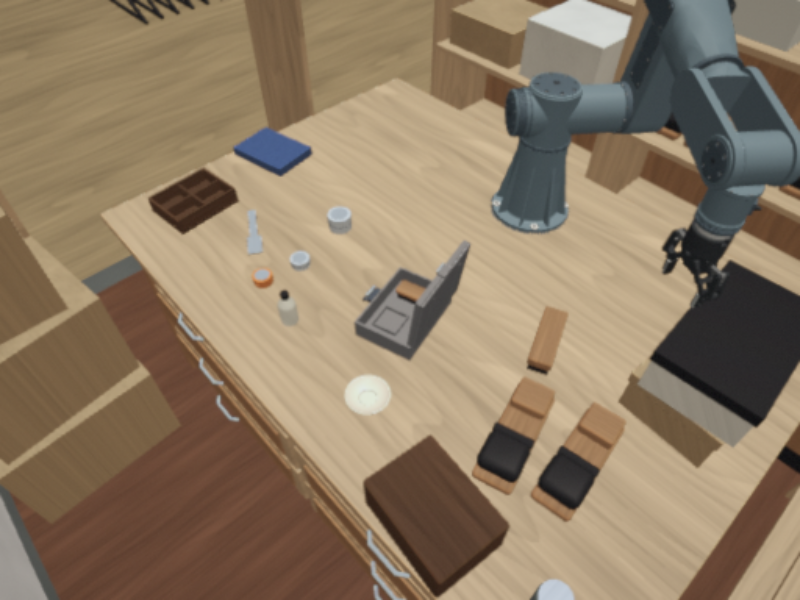

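View pics/side0.png

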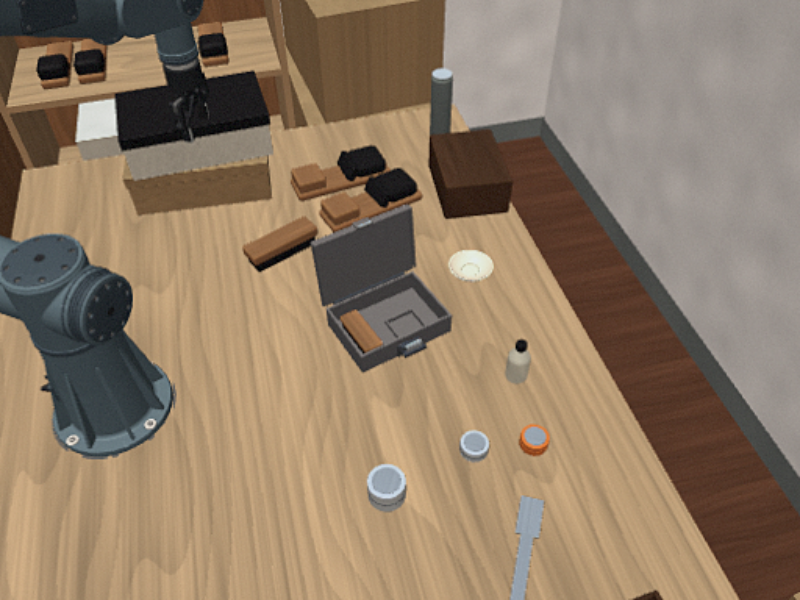

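The candidates, in 800x600 px, are:
- Small bare tin: scene (300,260), side (475,445).
- Bigger bare tin: scene (340,219), side (387,487).
- Orange tin: scene (263,279), side (535,439).

By the description I choose the small bare tin. Next I measure it and take a close crop.

```bash
cat >> h.py <<'E'
def cloud(c):
    K=np.array([[c['fx'],0,c['cx']],[0,c['fy'],c['cy']],[0,0,1]],float)
    v,u=np.mgrid[0:384,0:512]
    p=cv2.undistortPoints(np.stack([u.ravel(),v.ravel()],-1)[:,None].astype(float),K,np.array([float(c['k1']),0,0,0]))[:,0]
    o,d=ray(c,0,0)
    from scipy.spatial.transform import Rotation
    R=np.array(c['rotation']); R=Rotation.from_quat(R,scalar_first=True).as_matrix() if R.size==4 else R
    z=c['z_map'].ravel().astype(float)
    P=o+(np.c_[p,np.ones(len(p))]*z[:,None])@R.T
    P[z==0]=np.nan
    return P.reshape(384,512,3)
E
python3 - <<'E'
from h import *
S=load('scene');D=load('side')
k=.64
pix={'small':((300,260),(475,445)),'tall':((340,219),(387,487)),'orange':((263,279),(535,439))}
for n,(a,b) in pix.items():
    for c,p,nm in((S,a,'sc'),(D,b,'si')):
        P=cloud(c); q=dep(c,p[0]*k,p[1]*k)
        m=(np.hypot(P[...,0]-q[0],P[...,1]-q[1])<.05)&(P[...,2]>.012)&(P[...,2]<.07)
        X=P[m]; zt=np.percentile(X[:,2],85); T=X[X[:,2]>zt-.006]
        (cx,cy),r=cv2.minEnclosingCircle(T[:,:2].astype(np.float32))
        print(n,nm,q.round(4),len(X),'ztop',zt.round(4),'mean',T[:,:2].mean(0).round(4),'circ',round(cx,4),round(cy,4),round(2*r,4))
for c,p,nm in((S,(400,310),'sc'),(D,(395,320),'si')):
    P=cloud(c); q=dep(c,p[0]*k,p[1]*k)
    m=(np.hypot(P[...,0]-q[0],P[...,1]-q[1])<.18)&(P[...,2]>.042)&(P[...,2]<.054)
    X=P[m]; print(nm,'case',q.round(4),len(X),cv2.minAreaRect(X[:,:2].astype(np.float32)))
    np.save(f'case_{nm}.npy',X)
    L=P[(np.hypot(P[...,0]-q[0],P[...,1]-q[1])<.25)&(P[...,2]>.07)&(P[...,2]<.24)&(np.abs(c['frame'].astype(int).max(-1)-c['frame'].min(-1))<25)]
    print('lid',len(L),L.mean(0),np.linalg.svd(L-L.mean(0),full_matrices=False)[2][2],L.min(0),L.max(0))
def crop(c,x0,y0,w,h,s): return cv2.resize(c['frame'][y0:y0+h,x0:x0+w],None,fx=s,fy=s,interpolation=cv2.INTER_CUBIC)
A=crop(D,220,170,140,140,4); B=crop(S,140,120,60,140,4)
cv2.imwrite('pics/crop1.png',np.hstack([A,B]))
E
```

```text
small sc [ 0.6399 -0.2534  0.0248] 113 ztop 0.027 mean [ 0.6381 -0.2627] circ 0.6381 -0.2632 0.0547
small si [ 0.6348 -0.2718  0.0286] 284 ztop 0.0302 mean [ 0.6354 -0.2661] circ 0.6357 -0.2643 0.054
tall sc [ 0.4735 -0.2906  0.045 ] 200 ztop 0.0482 mean [ 0.4672 -0.3082] circ 0.466 -0.3088 0.0666
tall si [ 0.4619 -0.3232  0.0479] 604 ztop 0.052 mean [ 0.4625 -0.3125] circ 0.4622 -0.3114 0.0668
orange sc [ 0.7497 -0.2632  0.0233] 113 ztop 0.0261 mean [ 0.7453 -0.2769] circ 0.7451 -0.2791 0.0565
orange si [ 0.7435 -0.2848  0.0248] 281 ztop 0.0302 mean [ 0.7439 -0.2807] circ 0.7436 -0.2794 0.0544
sc case [0.5496 0.0361 0.0007] 246 ((0.5619063973426819, 0.0527958869934082), (0.21595093607902527, 0.18777038156986237), 16.52555274963379)
lid 902 [0.55476908 0.15796745 0.16563008] [-0.26335812  0.96262132 -0.06326685] [0.42810857 0.1148477  0.07004889] [0.64376811 0.19195715 0.22397525]
si case [0.5753 0.07   0.0079] 648 ((0.5621907114982605, 0.05015910416841507), (0.21398071944713593, 0.19241394102573395), 16.041061401367188)
lid 2456 [0.53165315 0.14657499 0.14711131] [-0.28873219  0.95326489 -0.08899307] [0.42552906 0.09388906 0.07013077] [0.64104604 0.18972055 0.22835447]
```

View pics/crop1.png

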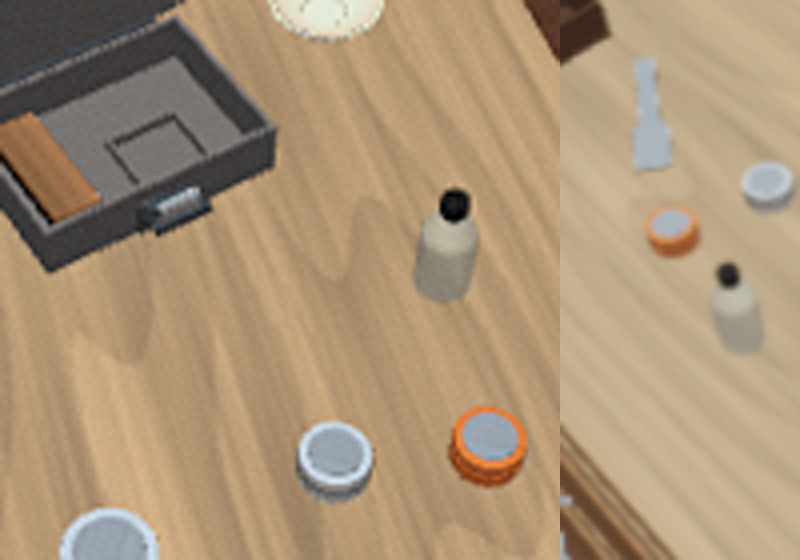

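The crop shows the bare small tin at crop (335,460), clearly not orange, with the orange one at (488,445). The well outline is around (155,150) and the catch at (175,208).

```bash
python3 - <<'E'
from h import *
th=np.deg2rad(16.3); ex=np.array([-np.sin(th),np.cos(th)]); ey=-np.array([np.cos(th),np.sin(th)])
c0=np.array([.562,.045])
for nm in('sc','si'):
    X=np.load(f'case_{nm}.npy')[:,:2]-c0; x=X@ex; y=X@ey
    print(nm,'ypct',np.percentile(y[np.abs(x)<.06],[1,3,97,99]).round(4))
    f=(np.abs(y)>.04)&(np.abs(y)<.1)&(x<-.05); print('front x',np.percentile(x[f],[2,10,50,90,98]).round(4),f.sum(), 'slope',np.polyfit(y[f],x[f],1).round(4))
    for s in(-1,1):
        g=(y*s>.09)&(np.abs(x)<.06); print('side',s,g.sum(),y[g].mean().round(4),np.polyfit(x[g],y[g],1).round(4))
# well: dark lines on case floor; rays on floor plane, corners from crop (/4 + offset) at wall top z .015
D=load('side')
for u,v in((106,146),(172,116),(206,155),(137,183)):
    p=onz(D,220+u/4,170+v/4,.015)[:2]-c0; print('well',(p@ex).round(4),(p@ey).round(4))
E
```

```text
sc ypct [-0.1085 -0.108   0.1015  0.1041]
front x [-0.0616 -0.0591 -0.0568 -0.0543 -0.0512] 51 slope [ 0.0022 -0.0568]
side -1 71 -0.1049 [-0.0182 -0.105 ]
side 1 45 0.099 [0.0189 0.0993]
si ypct [-0.1064 -0.1058  0.1043  0.1051]
front x [-0.0618 -0.0607 -0.0585 -0.0545 -0.053 ] 106 slope [-0.0059 -0.058 ]
side -1 86 -0.1019 [-0.0212 -0.102 ]
side 1 86 0.1015 [0.0258 0.1016]
well 0.019 0.0046
well 0.0195 -0.0584
well -0.031 -0.0596
well -0.0278 0.0032
```

Emit:
jog_arm(
  series=[
    [[0,0,-17,0,0,0.142,85],[0,0,-17,0,0,0.142,85],[0,0,-17,0,0,0.142,85],[0,0,-17,0,0,0.142,85],[0,0,-17,0,0,0.142,85],[0,0,-17,0,0,0.142,85],[-38,7,0,0,0,0,85],[-38,7,0,0,0,0,85],[-38,7,0,0,0,0,85],[-38,7,0,0,0,0,85]],
  ],
)

```text
time_s: 1.1
eef_pos: [0.3114, 0.3824, 0.3328]
eef_rot: [-0.0, 0.599, 0.801, -0.0]
wrist_force: [0.3, 0.2, 0.0]
opening: 0.995
grasp_force: 0.0
```

Emit:
jog_arm(
  series=[
    [[-40,7,0,0,0,0,85],[-40,7,0,0,0,0,85],[-40,7,0,0,0,0,85],[-40,7,0,0,0,0,85],[-40,7,0,0,0,0,85],[-40,7,0,0,0,0,85],[-40,7,0,0,0,0,85],[-40,7,0,0,0,0,85],[-40,7,0,0,0,0,85],[-40,7,0,0,0,0,85]],
  ],
)

```text
time_s: 2.1
eef_pos: [0.4912, 0.0179, 0.333]
eef_rot: [-0.0, 0.6, 0.8, -0.0]
wrist_force: [1.1, -0.1, -0.1]
opening: 0.992
grasp_force: 0.0
```

```bash
cat >> h.py <<'E'
from scipy.spatial.transform import Rotation as Rn
th=np.deg2rad(16.3); EX=np.array([-np.sin(th),np.cos(th),0]); EY=-np.array([np.cos(th),np.sin(th),0])
C0=np.array([.562,.045,0])+EX*.0145-EY*.001
def w2c(p): d=np.array(p)-C0; return np.array([d@EX,d@EY,d[2]])
def c2w(p): return C0+EX*p[0]+EY*p[1]+np.array([0,0,p[2]])
def delta(target):
    o=ctrl.get_obs(); R=Rn.from_quat(o['eef_rot'],scalar_first=True).as_matrix()
    print('t',round(o['time_s'],2),'pos',o['eef_pos'].round(4),'case',w2c(o['eef_pos']).round(4),'toolx',R[:,0].round(3),'z',R[:,2].round(3),'F',o['wrist_force'].round(2),'op',round(o['opening'],3))
    print('tool-delta mm',(R.T@(np.array(target)-o['eef_pos'])*1e3).round(1),'rot to align',(Rn.from_matrix(R).inv()*Rn.from_matrix(np.c_[EX,-EY,[0,0,-1]])).as_rotvec().round(3))
E
python3 -c "
from h import *
delta([.6365,-.264,.15])"
```

```text
t 2.1 pos [0.4912 0.0179 0.333 ] case [-0.0206  0.0766  0.333 ] toolx [-0.281  0.96   0.   ] z [-0.  0. -1.] F [ 1.06 -0.07 -0.13] op 0.992
tool-delta mm [-311.5   60.3  182.9] rot to align [-0. -0.  0.]
```

```bash
python3 -c "
from h import *
c=cam('wrist');print(c['xyz'],c['fx']);cv2.imwrite('pics/w1.png',cv2.resize(c['frame'],(800,600)))"
```

```text
[0.46956401 0.09121097 0.47568049] 269.56024430582005
```

View pics/w1.png

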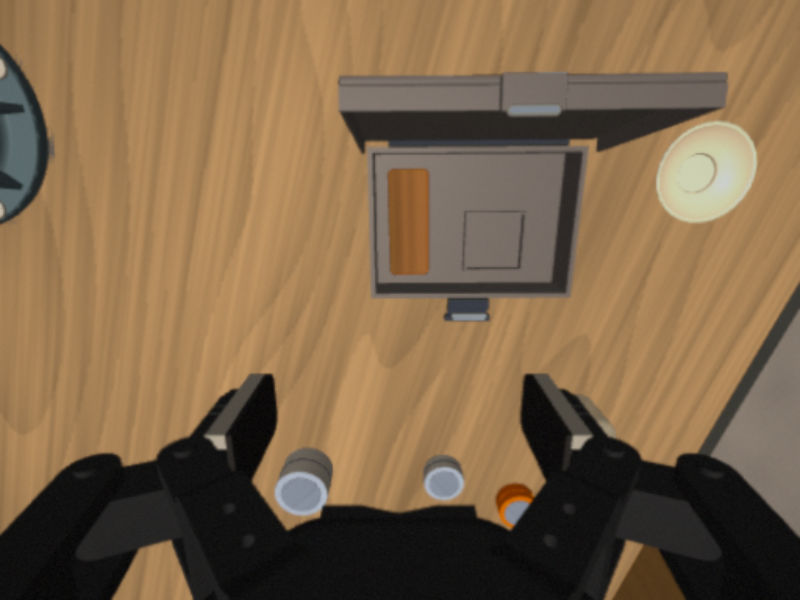

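Emit:
jog_arm(
  series=[
    [[-38,7,8,0,0,0,85],[-38,7,8,0,0,0,85],[-38,7,8,0,0,0,85],[-38,7,10,0,0,0,85],[-38,7,10,0,0,0,85],[-38,7,15,0,0,0,85],[-38,8,20,0,0,0,85],[-30,7,25,0,0,0,85],[-15,3,30,0,0,0,85],[0,0,20,0,0,0,85]],
  ],
)

```text
time_s: 3.15
eef_pos: [0.6353, -0.2636, 0.1757]
eef_rot: [-0.002, 0.6, 0.8, -0.0]
wrist_force: [0.4, -0.0, 0.1]
opening: 0.992
grasp_force: 0.0
```

```bash
python3 -c "
from h import *
c=cam('wrist')
P=cloud(c)
m=(P[...,2]>.018)&(P[...,2]<.035)&(np.hypot(P[...,0]-.6365,P[...,1]+.264)<.045)
X=P[m];print(len(X),X.mean(0),np.percentile(X,[2,98],axis=0))
print(cv2.minEnclosingCircle(X[:,:2].astype(np.float32)))
delta([.6365,-.264,.05])"
```

```text
1618 [ 0.63345634 -0.26275547  0.02638361] [[ 0.61090499 -0.28649005  0.02321786]
 [ 0.65634014 -0.23990233  0.02816221]]
((0.6338030695915222, -0.263725221157074), 0.02591363713145256)
t 3.2 pos [ 0.6334 -0.2615  0.1719] case [-0.3287  0.0185  0.1719] toolx [-0.28   0.96   0.007] z [-0.008  0.005 -1.   ] F [-1.35  1.53 -4.04] op 0.996
tool-delta mm [ -4.1   3.1 121.9] rot to align [-0.006 -0.007 -0.001]
```

The wrist view, at 800x600, shows the case rim corners near (372,150), (588,150), (570,297) and (372,297). The well corners are (464,211), (524,211), (521,269) and (463,269), with the catch at (467,308) and the lid standing open.

```bash
python3 - <<'E'
from h import *
c=dict(load('wrist'))
o=ctrl.get_obs();Rt=Rn.from_quat(o['eef_rot'],scalar_first=True).as_matrix()
R=np.array(c['rotation']);R=Rn.from_quat(R,scalar_first=True).as_matrix() if R.size==4 else R
Rn0=np.c_[EX,-EY,[0,0,-1]]
c['rotation']=Rn0@Rt.T@R; c['xyz']=np.array([0.46956401,0.09121097,0.47568049])
print((Rn0.T@c['rotation']).round(3))
for n,z,L in(('rim',.05,((372,150),(588,150),(570,297),(372,297))),('well',.015,((464,211),(524,211),(521,269),(463,269)))):
    for u,v in L: print(n,w2c(onz(c,u*.64,v*.64,z)).round(4))
delta([.6345,-.2637,.009])
E
```

```text
[[-0.001 -0.954 -0.3  ]
 [ 1.    -0.002  0.002]
 [-0.003 -0.3    0.954]]
rim [0.0708 0.1003 0.05  ]
rim [ 0.0702 -0.105   0.05  ]
rim [-0.076 -0.106  0.05 ]
rim [-0.0756  0.1032  0.05  ]
well [0.0102 0.0046 0.015 ]
well [ 0.01   -0.0599  0.015 ]
well [-0.0539 -0.0623  0.015 ]
well [-0.0537  0.0027  0.015 ]
t 3.2 pos [ 0.6334 -0.2615  0.1719] case [-0.3287  0.0185  0.1719] toolx [-0.28   0.96   0.007] z [-0.008  0.005 -1.   ] F [-1.35  1.53 -4.04] op 0.996
tool-delta mm [ -3.5   1.5 162.9] rot to align [-0.006 -0.007 -0.001]
```

Emit:
jog_arm(
  series=[
    [[0,0,30,0,0,0,85],[0,0,30,0,0,0,85],[0,0,25,0,0,0,85],[0,0,20,0,0,0,85],[0,0,10,0,0,0,85],[0,0,0,0,0,0,85],[0,0,0,0,0,0,85],[0,0,0,0,0,0,85],[0,0,0,0,0,0,85],[0,0,0,0,0,0,85]],
  ],
)

```text
time_s: 4.2
eef_pos: [0.6364, -0.2623, 0.0654]
eef_rot: [0.001, 0.6, 0.8, 0.0]
wrist_force: [0.1, 0.1, -0.1]
opening: 0.993
grasp_force: 0.0
```

```bash
python3 -c "
from h import *
c=cam('wrist')
P=cloud(c)
m=(P[...,2]>.018)&(P[...,2]<.035)&(np.hypot(P[...,0]-.6345,P[...,1]+.2637)<.04)
X=P[m];print(len(X),np.percentile(X,[1,50,99],axis=0))
print(cv2.minEnclosingCircle(X[:,:2].astype(np.float32)))
delta([.6345,-.2637,.009])"
```

```text
3690 [[ 0.60998172 -0.28706272  0.01989654]
 [ 0.63334516 -0.26138977  0.02651217]
 [ 0.657604   -0.23878672  0.02817046]]
((0.6341109275817871, -0.26362618803977966), 0.025970032438635826)
t 4.25 pos [ 0.6363 -0.2622  0.0651] case [-0.3302  0.0159  0.0651] toolx [-0.281  0.96  -0.001] z [ 0.001 -0.001 -1.   ] F [-0.06 -0.35  0.75] op 0.996
tool-delta mm [-0.9 -2.2 56.1] rot to align [0.001 0.001 0.001]
```

Emit:
jog_arm(
  series=[
    [[-1,-2,10,0,0,0,85],[0,0,16,0,0,0,85],[0,0,16,0,0,0,85],[0,0,10,0,0,0,85],[0,0,4,0,0,0,85],[0,0,0,0,0,0,85],[0,0,0,0,0,0,65],[0,0,0,0,0,0,45],[0,0,0,0,0,0,40],[0,0,0,0,0,0,40]],
  ],
)

```text
time_s: 5.25
eef_pos: [0.6353, -0.2641, 0.0099]
eef_rot: [0.001, 0.599, 0.8, 0.0]
wrist_force: [-0.3, 0.5, 4.2]
opening: 0.579
grasp_force: 62.6
```

Emit:
jog_arm(
  series=[
    [[0,0,0,0,0,0,40],[0,0,0,0,0,0,40],[0,0,0,0,0,0,40],[0,0,0,0,0,0,40],[0,0,0,0,0,0,40],[0,0,0,0,0,0,40],[0,0,-5,0,0,0,40],[0,0,-10,0,0,0,40],[0,0,-15,0,0,0,40],[0,0,-10,0,0,0,40]],
  ],
)

```text
time_s: 6.25
eef_pos: [0.6349, -0.2639, 0.0503]
eef_rot: [0.001, 0.6, 0.8, 0.0]
wrist_force: [0.1, -0.9, -1.0]
opening: 0.577
grasp_force: 62.2
```

```bash
python3 -c "
from h import *
delta(c2w([-.022,-.029,.12]))
c=cam('wrist');cv2.imwrite('pics/w2.png',c['frame'])
P=cloud(c);o=ctrl.get_obs()['eef_pos'];print(ctrl.get_obs()['grasp_force'])
m=(P[...,2]>o[2]-.0)&(P[...,2]<o[2]+.03)&(np.hypot(P[...,0]-o[0],P[...,1]-o[1])<.027)
X=P[m];print(o,len(X),np.percentile(X,[2,50,98],axis=0))"
```

```text
t 6.25 pos [ 0.6349 -0.2639  0.0503] case [-0.3314  0.0177  0.0503] toolx [-0.281  0.96  -0.001] z [ 0.001 -0.001 -1.   ] F [ 0.1  -0.86 -1.04] op 0.577
tool-delta mm [309.3  47.  -70.1] rot to align [0.001 0.001 0.001]
62.251606444478966
[ 0.63597147 -0.26450246  0.05222441] 7202 [[ 0.61092002 -0.28547155  0.05679532]
 [ 0.63443588 -0.26033384  0.06693675]
 [ 0.6582301  -0.23864949  0.07747712]]
```

View pics/w2.png

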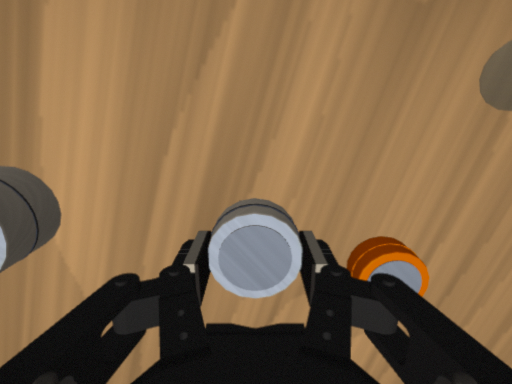

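The tin is held centred at (255,255), with the orange one at (390,268) left alone. Carrying it over the well.

Emit:
jog_arm(
  series=[
    [[5,0,-25,0,0,0,40],[20,3,-30,0,0,0,40],[35,5,-25,0,0,0,40],[40,6,-20,0,0,0,40],[40,6,0,0,0,0,40],[40,6,0,0,0,0,40],[40,6,0,0,0,0,40],[40,6,0,0,0,0,40],[30,5,0,0,0,0,40],[15,3,0,0,0,0,40]],
  ],
)

```text
time_s: 7.3
eef_pos: [0.5922, 0.0447, 0.1488]
eef_rot: [0.0, 0.599, 0.801, 0.0]
wrist_force: [-0.1, 0.2, -0.8]
opening: 0.579
grasp_force: 62.4
```

Emit:
jog_arm(
  series=[
    [[4,1,10,0,0,0,40],[0,0,20,0,0,0,40],[0,0,20,0,0,0,40],[0,0,15,0,0,0,40],[0,0,10,0,0,0,40],[0,0,0,0,0,0,40],[0,0,0,0,0,0,40],[0,0,0,0,0,0,40],[0,0,0,0,0,0,40],[0,0,0,0,0,0,40]],
  ],
)

```text
time_s: 8.3
eef_pos: [0.593, 0.0462, 0.0741]
eef_rot: [0.001, 0.599, 0.8, 0.0]
wrist_force: [-0.1, -0.2, -0.8]
opening: 0.575
grasp_force: 62.4
```

```bash
python3 -c "
from h import *
delta(c2w([-.022,-.029,.018]))
c=cam('wrist');cv2.imwrite('pics/w3.png',c['frame'])"
```

```text
t 8.3 pos [0.593  0.0462 0.0741] case [-0.0221 -0.0291  0.0741] toolx [-0.281  0.96  -0.001] z [ 0.001 -0.    -1.   ] F [-0.09 -0.19 -0.84] op 0.575
tool-delta mm [ 0.1 -0.2 56.1] rot to align [0.001 0.001 0.001]
```

View pics/w3.png

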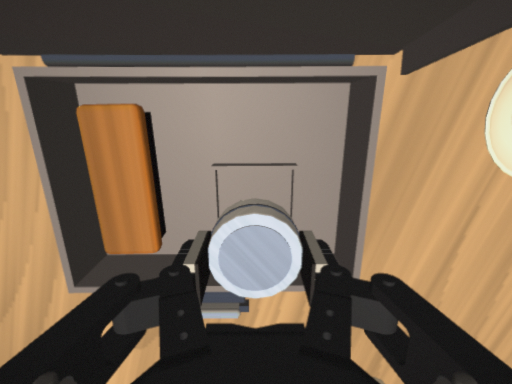

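The tin at column 255 lines up with the well lines (columns 217 to 293), and the fingers are clear of the brush and walls. Lowering.

Emit:
jog_arm(
  series=[
    [[0,0,10,0,0,0,40],[0,0,15,0,0,0,40],[0,0,12,0,0,0,40],[0,0,8,0,0,0,40],[0,0,5,0,0,0,40],[0,0,3,0,0,0,40],[0,0,2,0,0,0,40],[0,0,1,0,0,0,40],[0,0,0,0,0,0,40],[0,0,0,0,0,0,40]],
  ],
)

```text
time_s: 9.35
eef_pos: [0.5928, 0.0462, 0.0177]
eef_rot: [0.0, 0.6, 0.8, 0.0]
wrist_force: [0.2, 0.1, -0.5]
opening: 0.577
grasp_force: 62.4
```

```bash
python3 -c "
from h import *
delta(c2w([-.022,-.029,.016]))"
```

```text
t 9.35 pos [0.5928 0.0462 0.0177] case [-0.022  -0.0289  0.0177] toolx [-0.281  0.96  -0.   ] z [ 0.001 -0.    -1.   ] F [ 0.19  0.06 -0.53] op 0.577
tool-delta mm [-0.   0.1  1.7] rot to align [0.001 0.    0.001]
```

Emit:
jog_arm(
  series=[
    [[0,0,1,0,0,0,40],[0,0,1,0,0,0,40],[0,0,0,0,0,0,52],[0,0,0,0,0,0,58],[0,0,0,0,0,0,62],[0,0,0,0,0,0,66],[0,0,0,0,0,0,66],[0,0,0,0,0,0,66],[0,0,-5,0,0,0,66],[0,0,-10,0,0,0,66]],
  ],
)

```text
time_s: 10.35
eef_pos: [0.5918, 0.0463, 0.0301]
eef_rot: [-0.001, 0.6, 0.8, -0.0]
wrist_force: [-0.7, -0.2, 1.4]
opening: 0.77
grasp_force: 0.0
```

Emit:
jog_arm(
  series=[
    [[0,0,-20,0,0,0,66],[0,0,-30,0,0,0,66],[0,0,-40,0,0,0,60],[0,0,-40,0,0,0,40],[0,0,-40,0,0,0,20],[0,0,-40,0,0,0,0],[0,0,-40,0,0,0,0],[0,0,-25,0,0,0,0],[0,0,-5,0,0,0,0],[0,0,0,0,0,0,0]],
  ],
)

```text
time_s: 11.35
eef_pos: [0.5928, 0.0462, 0.3116]
eef_rot: [0.001, 0.599, 0.8, 0.001]
wrist_force: [-0.6, -0.3, -0.8]
opening: -0.006
grasp_force: 0.0
```

```bash
python3 - <<'E'
from h import *
c=cam('wrist');cv2.imwrite('pics/w4.png',c['frame']);P=cloud(c)
q=np.stack([(P-C0)@EX,(P-C0)@EY,P[...,2]],-1)
m=(np.hypot(q[...,0]+.022,q[...,1]+.03)<.04)&(q[...,2]>.024)&(q[...,2]<.045)
X=q[m];print(len(X),np.median(X,0),cv2.minEnclosingCircle(X[:,:2].astype(np.float32)))
A=np.c_[X[:,:2],np.ones(len(X))];print('plane',np.linalg.lstsq(A,X[:,2],rcond=None)[0])
# lid: highest points
l=(q[...,0]>.06)&(q[...,2]>.12)&(np.abs(q[...,1])<.1)&(q[...,0]<.16)&(q[...,2]<.24); Y=q[l]
print('lid',len(Y)); 
if len(Y): print(np.percentile(Y,[1,10,50,90,99],axis=0).round(4))
delta(c2w([.13,0,.27]))
E
```

```text
823 [-0.02105923 -0.0277586   0.03157081] ((-0.021663615480065346, -0.027571754530072212), 0.025829162448644638)
plane [-0.01409087  0.00131963  0.03124191]
lid 8427
[[ 0.085  -0.098   0.1225]
 [ 0.0892 -0.0803  0.1401]
 [ 0.0945 -0.0016  0.213 ]
 [ 0.1038  0.0798  0.2192]
 [ 0.1061  0.098   0.2233]]
t 11.4 pos [0.5921 0.0463 0.3098] case [-0.0217 -0.0283  0.3098] toolx [-0.281  0.96   0.   ] z [-0.001  0.    -1.   ] F [ 0.62 -0.01 -0.37] op 0.0
tool-delta mm [151.8 -28.2  39.8] rot to align [-0. -0.  0.]
```

View pics/w4.png

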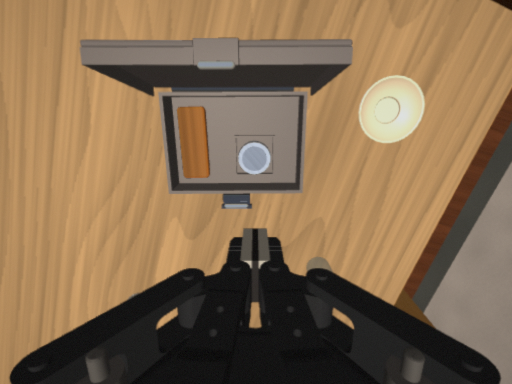

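The tin stands flat in the well at (255,157), and the lid is still open along row 50. Next I plan the lid sweep.

```bash
python3 - <<'E'
import numpy as np
a=11
def T(q):
    r=np.interp(q,[.2,1.2],[165,150])
    return np.array([79-r*np.cos(q)+7*np.sin(q)+a,50+r*np.sin(q)+7*np.cos(q)])
p=T(1.69);print(p)
for q in np.arange(1.62,.19,-.07):
    n=T(q);print(round(q,2),n.round(1),'tx',(n-p)[0].round(1),'tz',-(n-p)[1].round(1));p=n
E
```

```text
[114.78856095 198.10309668]
1.62 [104.4 199.5] tx -10.4 tz -1.4
1.55 [ 93.9 200.1] tx -10.5 tz -0.6
1.48 [ 83.4 200. ] tx -10.5 tz 0.1
1.41 [ 72.9 199.2] tx -10.5 tz 0.8
1.34 [ 62.5 197.6] tx -10.4 tz 1.6
1.27 [ 52.2 195.3] tx -10.3 tz 2.3
1.2 [ 42.2 192.3] tx -10.1 tz 3.0
1.13 [ 31.9 189.6] tx -10.3 tz 2.7
1.06 [ 21.7 186.1] tx -10.1 tz 3.5
0.99 [ 11.8 181.9] tx -9.9 tz 4.2
0.92 [  2.2 176.9] tx -9.7 tz 5.0
0.85 [ -7.2 171.3] tx -9.4 tz 5.7
0.78 [-16.2 164.9] tx -9.0 tz 6.4
0.71 [-24.8 157.9] tx -8.6 tz 7.0
0.64 [-32.9 150.2] tx -8.1 tz 7.7
0.57 [-40.5 141.9] tx -7.6 tz 8.3
0.5 [-47.5 133.1] tx -7.0 tz 8.8
0.43 [-53.9 123.7] tx -6.4 tz 9.4
0.36 [-59.7 113.8] tx -5.8 tz 9.9
0.29 [-64.8 103.5] tx -5.1 tz 10.3
0.22 [-69.2  92.8] tx -4.4 tz 10.7
```

Emit:
jog_arm(
  series=[
    [[20,-3,0,0,0,0,0],[30,-6,0,0,0,0,0],[40,-7,0,0,0,0,0],[40,-7,0,0,0,0,0],[30,-5,0,0,0,0,0],[0,0,15,0,0,0,0],[0,0,30,0,0,0,0],[0,0,35,0,0,0,0],[0,0,20,0,0,0,0],[0,0,11,0,0,0,0]],
  ],
)

```text
time_s: 12.4
eef_pos: [0.5181, 0.1914, 0.1949]
eef_rot: [-0.002, 0.6, 0.8, -0.002]
wrist_force: [-0.3, -0.1, -0.0]
opening: -0.0
grasp_force: 0.0
```

```bash
python3 -c "
from h import *
delta(c2w([.115,0,.2]))"
```

```text
t 12.4 pos [0.5181 0.1914 0.1949] case [0.1383 0.002  0.1949] toolx [-0.281  0.96   0.001] z [-0.007 -0.001 -1.   ] F [-0.33 -0.08 -0.02] op -0.0
tool-delta mm [-23.3   2.   -5.2] rot to align [-0.007 -0.001  0.   ]
```

Emit:
jog_arm(
  series=[
    [[-5,2,0,0,0,0,0],[-5,0,-2,0,0,0,0],[-5,0,-2,0,0,0,0],[-4,0,0,0,0,0,0],[-4,0,-1,0,0,0,0],[-5,0,-1,0,0,0,0],[-6,0,0,0,0,0,0],[-7,0,0,0,0,0,0],[-7,0,0,0,0,0,0],[-7,0,0,0,0,0,0]],
  ],
)

```text
time_s: 13.4
eef_pos: [0.5382, 0.1391, 0.2052]
eef_rot: [-0.0, 0.6, 0.8, -0.0]
wrist_force: [-0.0, 0.8, -0.8]
opening: 0.002
grasp_force: 0.4
```

```bash
python3 -c "
from h import *
delta(c2w([.0729,0,.1992]))"
```

```text
t 13.4 pos [0.5382 0.1391 0.2052] case [ 0.0825 -0.0026  0.2052] toolx [-0.281  0.96   0.   ] z [-0.  0. -1.] F [-0.04  0.84 -0.84] op 0.002
tool-delta mm [-9.6 -2.6  6. ] rot to align [-0. -0.  0.]
```

Emit:
jog_arm(
  series=[
    [[-10,-1,3,0,0,0,0],[-10,-1,3,0,0,0,0],[-10,0,4,0,0,0,0],[-10,0,3,0,0,0,0],[-10,0,3,0,0,0,0],[-10,0,4,0,0,0,0],[-10,0,4,0,0,0,0],[-10,0,5,0,0,0,0],[-9,0,5,0,0,0,0],[0,0,0,0,0,0,0]],
  ],
)

```text
time_s: 14.4
eef_pos: [0.5611, 0.0524, 0.1704]
eef_rot: [-0.0, 0.6, 0.8, -0.001]
wrist_force: [-0.6, -0.1, -0.1]
opening: 0.003
grasp_force: 0.2
```

```bash
python3 -c "
from h import *
delta(c2w([-.0072,0,.1713]))"
```

```text
t 14.4 pos [0.5611 0.0524 0.1704] case [-0.0072 -0.0002  0.1704] toolx [-0.28  0.96 -0.  ] z [-0.001 -0.    -1.   ] F [-0.58 -0.15 -0.08] op 0.003
tool-delta mm [-0.  -0.2 -0.9] rot to align [-0.001  0.    -0.001]
```

```bash
cat >> h.py <<'E'
def lidq():
    for n in('side','scene'):
        c=cam(n);P=cloud(c);q=np.stack([(P-C0)@EX,(P-C0)@EY,P[...,2]],-1)
        m=(np.abs(q[...,1])>.045)&(np.abs(q[...,1])<.1)&(q[...,0]>-.1)&(q[...,0]<.13)&(q[...,2]>.056)&(q[...,2]<.24)
        X=q[m]
        if len(X)<30: print(n,'few');continue
        a=np.arctan2(X[:,2]-.05,.079-X[:,0]); r=np.hypot(X[:,2]-.05,.079-X[:,0]); g=r>.1
        print(n,g.sum(),'angle pct',np.percentile(a[g],[10,50,90]).round(3))
E
python3 -c "
from h import *
lidq()"
```

```text
side 234 angle pct [0.807 0.854 0.902]
scene 428 angle pct [0.885 0.906 0.929]
```

The lid is following, at about 0.86 rad.

Emit:
jog_arm(
  series=[
    [[-9,0,6,0,0,0,0],[-9,0,7,0,0,0,0],[-8,0,7,0,0,0,0],[-8,0,8,0,0,0,0],[-7,0,9,0,0,0,0],[-6,0,9,0,0,0,0],[-6,0,9,0,0,0,0],[-5,0,10,0,0,0,0],[-4,0,8,0,0,0,0],[0,0,0,0,0,0,0]],
  ],
)

```text
time_s: 15.5
eef_pos: [0.5781, -0.0064, 0.0969]
eef_rot: [-0.001, 0.6, 0.8, -0.001]
wrist_force: [-0.9, -0.2, 0.9]
opening: 0.002
grasp_force: 0.5
```

```bash
python3 -c "
from h import *
delta(c2w([-.074,0,.08]));lidq()"
```

```text
t 15.5 pos [ 0.5781 -0.0064  0.0969] case [-0.0683 -0.      0.0969] toolx [-0.281  0.96   0.   ] z [-0.002 -0.    -1.   ] F [-0.86 -0.16  0.88] op 0.002
tool-delta mm [-5.7  0.  16.9] rot to align [-0.002 -0.     0.   ]
side 673 angle pct [0.234 0.315 0.723]
scene 460 angle pct [0.274 0.299 0.72 ]
```

Emit:
jog_arm(
  series=[
    [[-2,0,2,0,0,0,0],[-1,0,2,0,0,0,0],[-1,0,2,0,0,0,0],[-1,0,2,0,0,0,0],[-1,0,2,0,0,0,0],[0,0,1,0,0,0,0],[0,0,1,0,0,0,0],[0,0,1,0,0,0,0],[0,0,0,0,0,0,0],[0,0,0,0,0,0,0]],
  ],
)

```text
time_s: 16.6
eef_pos: [0.5803, -0.0117, 0.0853]
eef_rot: [0.0, 0.6, 0.8, -0.0]
wrist_force: [0.3, -0.8, 1.4]
opening: -0.0
grasp_force: 0.7
```

Emit:
jog_arm(
  series=[
    [[0,0,1,0,0,0,0],[0,0,1,0,0,0,0],[0,0,0.5,0,0,0,0],[0,0,0.5,0,0,0,0],[0,0,0.5,0,0,0,0],[0,0,0.5,0,0,0,0],[0,0,0.5,0,0,0,0],[0,0,0.5,0,0,0,0],[0,0,0,0,0,0,0],[0,0,0,0,0,0,0]],
  ],
)

```text
time_s: 17.6
eef_pos: [0.5802, -0.0114, 0.0802]
eef_rot: [-0.0, 0.6, 0.8, 0.0]
wrist_force: [1.4, -0.7, 1.8]
opening: -0.002
grasp_force: 0.7
```

Emit:
jog_arm(
  series=[
    [[0,0,0.5,0,0,0,0],[0,0,0.5,0,0,0,0],[0,0,0.5,0,0,0,0],[0,0,0.5,0,0,0,0],[0,0,0.5,0,0,0,0],[0,0,0.5,0,0,0,0],[0,0,0,0,0,0,0],[0,0,0,0,0,0,0],[0,0,0,0,0,0,0],[0,0,0,0,0,0,0]],
  ],
)

```text
time_s: 18.6
eef_pos: [0.5802, -0.0114, 0.0772]
eef_rot: [-0.0, 0.6, 0.8, 0.0]
wrist_force: [1.1, -1.2, 1.8]
opening: 0.004
grasp_force: 0.6
```

Emit:
jog_arm(
  series=[
    [[0,0,0.5,0,0,0,0],[0,0,0.5,0,0,0,0],[0,0,0.5,0,0,0,0],[0,0,0.5,0,0,0,0],[0,0,0.5,0,0,0,0],[0,0,0,0,0,0,0],[0,0,0,0,0,0,0],[0,0,0,0,0,0,0],[0,0,0,0,0,0,0],[0,0,0,0,0,0,0]],
  ],
)

```text
time_s: 19.6
eef_pos: [0.5803, -0.0115, 0.0748]
eef_rot: [-0.0, 0.599, 0.8, -0.0]
wrist_force: [-0.5, -0.6, 0.8]
opening: 0.003
grasp_force: 0.6
```

Emit:
jog_arm(
  series=[
    [[0,0,0.5,0,0,0,0],[0,0,0.5,0,0,0,0],[0,0,0.5,0,0,0,0],[0,0,0.5,0,0,0,0],[0,0,0.5,0,0,0,0],[0,0,0,0,0,0,0],[0,0,0,0,0,0,0],[0,0,0,0,0,0,0],[0,0,0,0,0,0,0],[0,0,0,0,0,0,0]],
  ],
)

```text
time_s: 20.6
eef_pos: [0.5802, -0.0115, 0.0722]
eef_rot: [-0.0, 0.6, 0.8, 0.0]
wrist_force: [1.0, -0.5, 0.5]
opening: 0.001
grasp_force: 0.6
```

Emit:
jog_arm(
  series=[
    [[0,0,0.5,0,0,0,0],[0,0,0.5,0,0,0,0],[0,0,0.5,0,0,0,0],[0,0,0.5,0,0,0,0],[0,0,0.5,0,0,0,0],[0,0,0,0,0,0,0],[0,0,0,0,0,0,0],[0,0,0,0,0,0,0],[0,0,0,0,0,0,0],[0,0,0,0,0,0,0]],
  ],
)

```text
time_s: 21.6
eef_pos: [0.5805, -0.0117, 0.0705]
eef_rot: [0.0, 0.599, 0.8, -0.0]
wrist_force: [-2.4, 0.1, 6.7]
opening: 0.0
grasp_force: 3.7
```

```bash
python3 -c "
from h import *
delta(c2w([-.074,0,.06]));lidq()"
```

```text
t 21.6 pos [ 0.5805 -0.0117  0.0705] case [-0.0741 -0.0008  0.0705] toolx [-0.281  0.96  -0.   ] z [ 0. -0. -1.] F [-2.44  0.06  6.73] op 0.0
tool-delta mm [ 0.1 -0.8 10.5] rot to align [0.    0.    0.001]
side 666 angle pct [0.095 0.151 0.6  ]
scene 442 angle pct [0.104 0.127 0.606]
```

The catch is engaged at 6.7 N, so I use finer steps from here.

Emit:
jog_arm(
  series=[
    [[0,0,0.3,0,0,0,0],[0,0,0.3,0,0,0,0],[0,0,0.3,0,0,0,0],[0,0,0.3,0,0,0,0],[0,0,0,0,0,0,0],[0,0,0,0,0,0,0],[0,0,0,0,0,0,0],[0,0,0,0,0,0,0],[0,0,0,0,0,0,0],[0,0,0,0,0,0,0]],
  ],
)

```text
time_s: 22.7
eef_pos: [0.5805, -0.0117, 0.07]
eef_rot: [0.0, 0.599, 0.8, -0.0]
wrist_force: [-5.1, -0.2, 11.7]
opening: 0.001
grasp_force: 6.3
```

```bash
python3 -c "
from h import *
c=cam('side');A=c['frame'][130:250,195:315];B=cam('wrist')['frame']
cv2.imwrite('pics/s2.png',np.hstack([cv2.resize(A,(384,384),interpolation=cv2.INTER_CUBIC),B[:384,100:412]]))
o=ctrl.get_obs();print(o['wrist_force'],o['torque'],o['eef_pos']);lidq()"
```

```text
[-3.83950574  0.23677982 12.84104619] [-0.2096766   0.71197189 -0.06514047] [ 0.58053135 -0.01169979  0.06999166]
side 667 angle pct [0.092 0.149 0.602]
scene 438 angle pct [0.101 0.127 0.6  ]
```

View pics/s2.png

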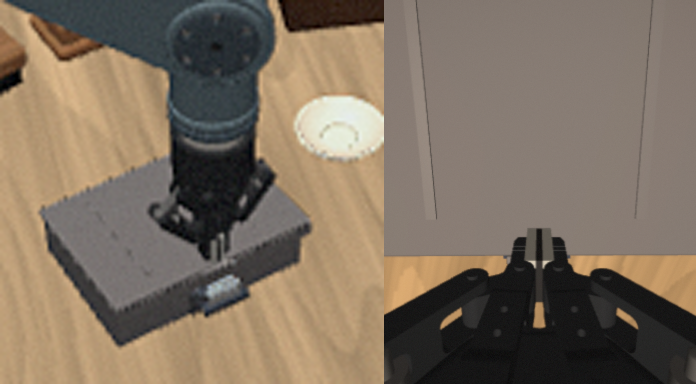

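The finger sits on the middle of the free edge, at left-panel (218,250), and the catch is just in front at (220,290). I continue in fine steps.

Emit:
jog_arm(
  series=[
    [[0,0,0.2,0,0,0,0],[0,0,0.2,0,0,0,0],[0,0,0.2,0,0,0,0],[0,0,0,0,0,0,0],[0,0,0,0,0,0,0],[0,0,0,0,0,0,0],[0,0,0,0,0,0,0],[0,0,0,0,0,0,0],[0,0,0,0,0,0,0],[0,0,0,0,0,0,0]],
  ],
)

```text
time_s: 23.9
eef_pos: [0.5806, -0.0118, 0.0692]
eef_rot: [0.0, 0.599, 0.8, -0.0]
wrist_force: [-3.2, -0.5, 10.6]
opening: 0.001
grasp_force: 5.2
```

Emit:
jog_arm(
  series=[
    [[0,0,0.2,0,0,0,0],[0,0,0.2,0,0,0,0],[0,0,0.2,0,0,0,0],[0,0,0.2,0,0,0,0],[0,0,0,0,0,0,0],[0,0,0,0,0,0,0],[0,0,0,0,0,0,0],[0,0,0,0,0,0,0],[0,0,0,0,0,0,0],[0,0,0,0,0,0,0]],
  ],
)

```text
time_s: 24.9
eef_pos: [0.5805, -0.0119, 0.0679]
eef_rot: [0.0, 0.599, 0.8, -0.0]
wrist_force: [-1.4, -1.3, 7.2]
opening: -0.001
grasp_force: 3.4
```

Emit:
jog_arm(
  series=[
    [[0,0,0.2,0,0,0,0],[0,0,0.2,0,0,0,0],[0,0,0.2,0,0,0,0],[0,0,0,0,0,0,0],[0,0,0,0,0,0,0],[0,0,0,0,0,0,0],[0,0,0,0,0,0,0],[0,0,0,0,0,0,0],[0,0,0,0,0,0,0],[0,0,0,0,0,0,0]],
  ],
)

```text
time_s: 25.9
eef_pos: [0.5805, -0.012, 0.0671]
eef_rot: [0.0, 0.6, 0.8, -0.0]
wrist_force: [-0.2, -1.5, 4.6]
opening: 0.004
grasp_force: 2.5
```

Emit:
jog_arm(
  series=[
    [[0,0,0.2,0,0,0,0],[0,0,0.2,0,0,0,0],[0,0,0.2,0,0,0,0],[0,0,0,0,0,0,0],[0,0,0,0,0,0,0],[0,0,0,0,0,0,0],[0,0,0,0,0,0,0],[0,0,0,0,0,0,0],[0,0,0,0,0,0,0],[0,0,0,0,0,0,0]],
  ],
)

```text
time_s: 26.9
eef_pos: [0.5804, -0.0116, 0.0661]
eef_rot: [0.0, 0.6, 0.8, 0.0]
wrist_force: [0.3, -2.6, 4.3]
opening: -0.002
grasp_force: 1.8
```

Emit:
jog_arm(
  series=[
    [[0,0,0.2,0,0,0,0],[0,0,0.2,0,0,0,0],[0,0,0.2,0,0,0,0],[0,0,0.2,0,0,0,0],[0,0,0,0,0,0,0],[0,0,0,0,0,0,0],[0,0,0,0,0,0,0],[0,0,0,0,0,0,0],[0,0,0,0,0,0,0],[0,0,0,0,0,0,0]],
  ],
)

```text
time_s: 27.9
eef_pos: [0.5802, -0.0114, 0.0652]
eef_rot: [-0.0, 0.6, 0.8, 0.0]
wrist_force: [1.6, 0.0, 4.1]
opening: 0.001
grasp_force: 1.8
```

Emit:
jog_arm(
  series=[
    [[0,0,0.2,0,0,0,0],[0,0,0.2,0,0,0,0],[0,0,0.2,0,0,0,0],[0,0,0.2,0,0,0,0],[0,0,0.2,0,0,0,0],[0,0,0,0,0,0,0],[0,0,0,0,0,0,0],[0,0,0,0,0,0,0],[0,0,0,0,0,0,0],[0,0,0,0,0,0,0]],
  ],
)

```text
time_s: 28.9
eef_pos: [0.5803, -0.0114, 0.0649]
eef_rot: [-0.0, 0.599, 0.8, 0.0]
wrist_force: [-1.6, 1.2, 9.1]
opening: 0.001
grasp_force: 4.6
```

Emit:
jog_arm(
  series=[
    [[0,0,0.1,0,0,0,0],[0,0,0.1,0,0,0,0],[0,0,0.1,0,0,0,0],[0,0,0.1,0,0,0,0],[0,0,0.1,0,0,0,0],[0,0,0,0,0,0,0],[0,0,0,0,0,0,0],[0,0,0,0,0,0,0],[0,0,0,0,0,0,0],[0,0,0,0,0,0,0]],
  ],
)

```text
time_s: 29.9
eef_pos: [0.5804, -0.0114, 0.0648]
eef_rot: [0.0, 0.599, 0.8, 0.0]
wrist_force: [-3.5, 2.0, 12.8]
opening: 0.002
grasp_force: 6.1
```

```bash
python3 -c "
from h import *
delta(c2w([-.074,0,.06]));lidq()"
```

```text
t 29.9 pos [ 0.5804 -0.0114  0.0648] case [-0.0738 -0.0008  0.0648] toolx [-0.281  0.96   0.   ] z [ 0.  0. -1.] F [-3.47  1.98 12.8 ] op 0.002
tool-delta mm [-0.2 -0.8  4.8] rot to align [ 0.    -0.     0.001]
side 636 angle pct [0.085 0.116 0.588]
scene 420 angle pct [0.068 0.092 0.573]
```

Resistance dropped after the peak and then rose steeply, which looks like the hard stop. I back off gently and check the latch.

Emit:
jog_arm(
  series=[
    [[0,0,-1,0,0,0,0],[0,0,-1,0,0,0,0],[0,0,-2,0,0,0,0],[0,0,-3,0,0,0,0],[0,0,-3,0,0,0,0],[0,0,-5,0,0,0,0],[0,0,-10,0,0,0,0],[0,0,0,0,0,0,0],[0,0,0,0,0,0,0],[0,0,0,0,0,0,0]],
  ],
)

```text
time_s: 31.0
eef_pos: [0.5802, -0.0115, 0.0886]
eef_rot: [-0.0, 0.6, 0.8, -0.0]
wrist_force: [0.8, -0.6, 0.6]
opening: -0.003
grasp_force: 0.0
```

```bash
python3 -c "
from h import *
delta(c2w([-.074,0,.06]));lidq()"
```

```text
t 31.0 pos [ 0.5802 -0.0115  0.0886] case [-0.0738 -0.0006  0.0886] toolx [-0.281  0.96   0.   ] z [-0.  0. -1.] F [ 0.76 -0.64  0.59] op -0.003
tool-delta mm [-0.2 -0.6 28.6] rot to align [-0. -0.  0.]
side 683 angle pct [0.09  0.121 0.672]
scene 437 angle pct [0.073 0.094 0.692]
```

Emit:
jog_arm(
  series=[
    [[0,0,-10,0,0,0,0],[0,0,-20,0,0,0,0],[0,0,-30,0,0,0,0],[0,0,-30,0,0,0,0],[0,0,-20,0,0,0,0],[0,0,-10,0,0,0,0],[0,0,0,0,0,0,0],[0,0,0,0,0,0,0],[0,0,0,0,0,0,0],[0,0,0,0,0,0,0]],
  ],
)

```text
time_s: 32.1
eef_pos: [0.5795, -0.0114, 0.2072]
eef_rot: [-0.001, 0.6, 0.8, -0.001]
wrist_force: [0.0, -0.3, -0.7]
opening: -0.002
grasp_force: 0.0
```

```bash
python3 -c "
from h import *
delta(c2w([-.074,0,.06]));lidq();cv2.imwrite('pics/s3.png',load('side')['frame'])"
```

```text
t 32.1 pos [ 0.5795 -0.0114  0.2072] case [-0.0736 -0.      0.2072] toolx [-0.281  0.96   0.001] z [-0.002  0.001 -1.   ] F [ 0.02 -0.29 -0.71] op -0.002
tool-delta mm [ -0.6   0.3 147.2] rot to align [-0.002 -0.001  0.   ]
side 604 angle pct [0.082 0.117 0.148]
scene 372 angle pct [0.071 0.091 0.115]
```

View pics/s3.png

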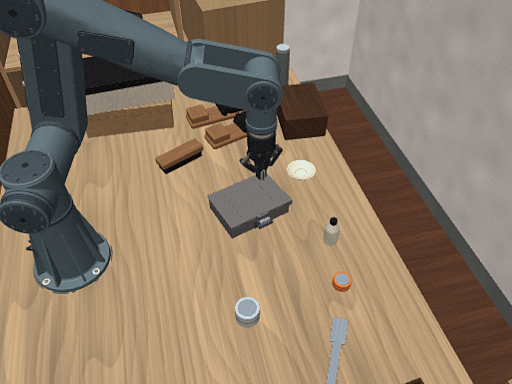

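The lid is shut at (250,203) with the arm well clear above it, and the bystanders look unmoved. Handing in.

```bash
python3 -c "
from bench import ctrl
print(ctrl.hand_in())"
```

```text
the job is handed in; nothing more can be done
None
```

The small tin stands flat in its well and the lid stays shut by itself; I handed the job in at about 32 s, with wrist-force readings during the press up to about 13 N, though the verdict was not returned.

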